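# Fit the crank on the dough sheeter and close its roller gap

### The job

Put the loose crank onto the dough sheeter's leaning shaft, with the flat in its bore matched to the flat on the shaft, and push it fully home against the collar. Then turn it clockwise (seen looking at the sloped face) as far as the stop and let go, leaving the crank on the shaft. Do not shove the cup, ring cutter, lobed knob or pusher about.

Things in the scene. Friction and masses are not known exactly. Their poses are not given: they have to be found in the camera images.
- crank: Loose steel crank, 0.3 to 0.5 kg, standing on its hub, handle up. Origin: centre of the hub's underside; z up the bore's axis; x along the arm to the handle. Hub 54 mm across, 41 high. In its underside a blind D bore, 38 mm across, 33 deep, its flat 12 mm from the axis on the +x side (under the arm), square to x. Arm 24 mm wide, 33 to 42 mm up, out to 112 mm.
- crank_grip (a point): Point in the crank's grip block, on the bore's axis 64 mm above the hub's underside; axes as the crank's. The block stands on the hub from 41 to 81 mm above the underside, 40 mm along x, 30 mm along y: hold it across y, from over its top.
- crank_handle (a point): Top of the crank's black handle: 88 mm along x and 83 mm up from the crank's origin; axes as the crank's. The handle is upright, 24 mm thick, standing on the arm.
- sheeter: Fixed dark red dough sheeter. Origin: at table level under the centre of its gear case (160 by 160 mm), whose top slopes 30 degrees: 54 mm high at -x, 146 at +x, 100 in the middle, where the shaft comes out square to the slope. Its roller stand, 240 mm high, fills y -150 to -400 mm, x -105 to 105 mm.
- shaft_seat (a point): On the shaft's axis at the top of its 54 mm collar, 8 mm off the slope: the hub's underside sits here when home. z points out along the shaft (30 degrees from vertical, leaning to the sheeter's -x); x to the shaft's flat, turning with it: the fitted crank's axes equal these. D shaft 30 mm long from here, 36 across, flat 11 mm from axis, last 5 mm tapered 2.5 mm.
- gap_shaft (a joint): Angle of the shaft (rad): 0 to 1.5, growing clockwise seen looking at the sloped face; 1.5 is the stop (rollers closed). Stiff: about 0.15 N m; it stays where it is left. Some 0.07 rad of play either way between crank and shaft.
- cup: Bystander: clear plastic cup, 84 mm wide, 85 mm high; origin under its centre.
- cutter: Bystander: white plastic ring cutter, 84 mm wide, 24 mm high; origin under its centre.
- lobed_knob: Bystander: dark red lobed knob, 68 mm wide, 38 mm high; origin under its centre.
- pusher: Bystander: white plastic pusher, 158 mm along x (from -55 to 103 mm), 34 mm thick, lying; origin at the underside of its thick part.

How it is judged:
By the outcome, as a careful person would: the job done as asked, in the order asked, and still so for the second after the job is handed in, with the robot touching nothing.
It also fails if it takes over 43 s, if anything falls off the work surface, if the arm or the gripper's body presses on something with over 40 N, if the wrist force passes 120 N, or if a joint passes its speed limit or range.

### The arm

A 6-joint arm with a two-finger parallel gripper is mounted at the origin on the work surface. World frame = base frame: x ahead of the robot, y to its left, z up, the work surface at z = 0. Lengths are in m, angles in rad, forces in N, time in s.
With the tool pointing down it reaches from about 0.3 to 1 m from the base axis. Payload 5.1 kg.
Tool frame: the origin (TCP) lies between the finger pads; the fingertips stand 11 mm ahead of it and the grasp point (between the pads) lies 8 mm behind it; z points along the fingers, y is the direction in which the jaws open and shut (so a half turn about z gives the same grasp; the last joint's range is limited). The gripper opens to 95 mm and grips with 3 to 60 N. Pads are 20 mm wide; open, the fingers measure 119 mm over their backs; the gripper's body (75 mm by 180 mm) begins 59 mm behind the grasp point.
Start: joints at [1.264, 0.124, 1.65, -0, 1.367, -0.083], TCP at [0.144, 0.634, 0.226] pointing down, gripper open.
Joint ranges: [-2.61, 2.61], [-1.02, 2.33], [0.03, 2.71], [-1.35, 4.49], [0.32, 2.68], [-2.91, 2.91]. Speed limits (rad/s): [2.57, 2.57, 3.14, 3.14, 3.14, 3.14].

### API

Orientations are given as a rotation vector (axis times angle).
In Python, from rig import arm gives the robot as it stands. The module is installed in compiled form; this text tells all that it offers.
- The arm moves only by the shell command python3 -m crank 'ROWS' [OPENING] [FORCE]. ROWS is JSON, a list of rows, each a list of 2 entries, a list of its own where there are three numbers: the shift along the tool's x, y, z in units of 40 mm (1.0 is 40 mm), then the turn, a rotation vector about the tool's x, y, z in units of 5 degrees (1.0 is 5 degrees). In form: [[[tx, ty, tz], [rx, ry, rz]], ...]. A call has 1 to 20 rows; each row shifts and turns the pose as measured when the row begins, along the tool's axes as they then stand; what a row does not reach is not made up. A row lasts 1/12 s, in which the tool goes at most 41.7 mm and 7.16 degrees, less where a joint would pass 70% of its speed; a pose out of reach is approached as far as the arm can. A call is refused whole if a number of a shift passes 1 or a number of a turn 1, either way. A call with a gripper value outside its range is refused whole. OPENING is the opening in per cent of the stroke, from 0 (shut) to 100 (fully open), set as the call begins (- or left out, the last holds). The fingers move at their own pace and stop on an object; FORCE is the grip in N (left out, the last holds). Time passes only in rows, so rows that do not move let the fingers close. It gives the time, the measured TCP pose, the force and the opening at its end, in the units of the state.
- arm.read_state(): the state, without advancing time (a new reading comes with each control period).
- arm.read_camera(name): name is "side" or "top" or "wrist"; returns the picture (384x512x3 uint8, red, green, blue); there is no depth.
- arm.camera_params(name): a dict with "camera_matrix" (3x3 intrinsics, pixels), "D" ([k1, k2, p1, p2, k3] as OpenCV has them; the pictures are not rectified), "T" (4x4, takes a point from camera to world coordinates). Camera axes: x right, y down, z forward; pixel columns grow to the right and rows downward; lengths in m; the calibration is good to about 2 mm. A picture is of the moment at which its call begins: read the wrist's pose just before it. camera_params takes no time and is no camera call; for the wrist camera it gives the pose at the moment of the call.
- arm.finish_job(): hands the job in, once; it reports no verdict.
The state is a dict: "time": time; "joint_pos": joint angles; "qd": joint speeds; "joint_torque": joint torques, N m; "ee_pos": TCP position; "ee_rot": TCP orientation; "wrist_force": force on the tool from outside, world axes, zero at the start; "ft_torque": the same for the moment, N m; "opening": finger opening in m.
Only numpy, scipy, OpenCV 4.12 (cv2) and the standard library are available. Lean on these libraries where they do the work, as an engineer would, in place of code of your own. Each camera call takes 0.05 s, during which the arm holds its last target. There are 200 camera calls.

## Working session

There is one attempt and no reset: what is moved stays moved. The work goes in short steps, Python scripts to look and compute and a shell command to move; the robot and the scene stay as the last step left them, time stands still between calls to the robot, and variables do not carry over. Pictures are saved under pics/ and viewed, about 8 in all and at most 12, crops included, and the job is handed in when it is done.

```bash
mkdir -p pics; python3 - <<'E'
from rig import arm
import cv2,numpy as np
s=arm.read_state();print(s)
for n in ("side","top"):
    im=arm.read_camera(n);cv2.imwrite(f"pics/{n}0.png",im[...,::-1])
    p=arm.camera_params(n);print(n,np.round(p["camera_matrix"],1).tolist(),p["D"],np.round(p["T"],3).tolist())
E
```

```text
{'time': 0.0, 'joint_pos': array([ 1.26441133e+00,  1.24513983e-01,  1.65169194e+00, -3.78367134e-05,
        1.36749483e+00, -8.26219549e-02]), 'qd': array([-0.00083942,  0.00131859,  0.00066459,  0.00065019,  0.00052801,
        0.00129658]), 'joint_torque': array([-1.64431844e-03, -4.17620623e+01, -3.59923089e+01,  7.72369467e-02,
        4.94331191e-02, -1.78295836e-04]), 'ee_pos': array([0.14409701, 0.63318028, 0.22437068]), 'ee_rot': array([-0.35069973, -3.12158164,  0.00325982]), 'wrist_force': array([-0.35833935, -0.16280721,  1.13060273]), 'ft_torque': array([ 0.01499628, -0.02541874,  0.00184786]), 'opening': 0.09488228178973063}
side [[417.3, 0.0, 249.9], [0.0, 417.3, 191.8], [0.0, 0.0, 1.0]] [-0.12679703  0.          0.          0.          0.        ] [[0.827, -0.373, 0.42, 0.142], [-0.562, -0.536, 0.63, -0.487], [-0.01, -0.757, -0.653, 0.783], [0.0, 0.0, 0.0, 1.0]]
top [[431.2, 0.0, 263.5], [0.0, 431.2, 198.4], [0.0, 0.0, 1.0]] [-0.16378766  0.          0.          0.          0.        ] [[0.023, -0.976, 0.217, 0.363], [-1.0, -0.023, 0.003, 0.165], [0.002, -0.217, -0.976, 1.157], [0.0, 0.0, 0.0, 1.0]]
```

View pics/top0.png

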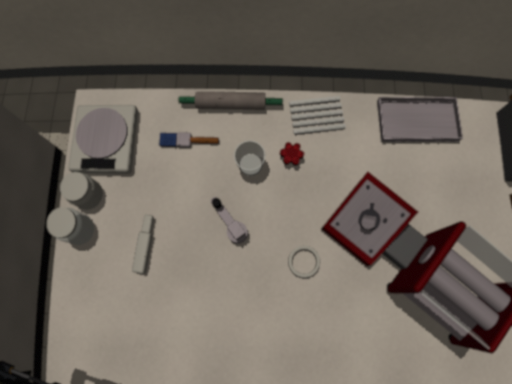

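View pics/side0.png

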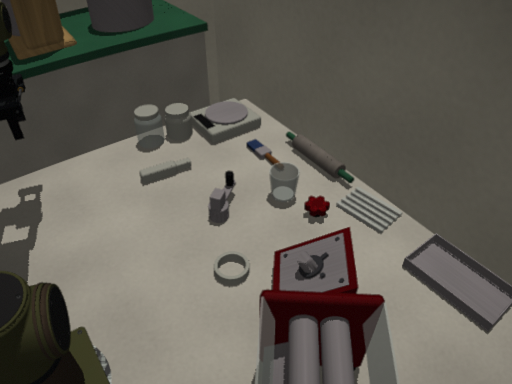

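The top view shows the crank, with its grip block at about (236,233) and its handle at (217,203). The gear case is at about (370,218), with the roller stand to its lower right. The side view agrees, with the crank at about (220,198) and the shaft at about (312,265). I'll enlarge both.

```bash
python3 - <<'E'
import cv2,numpy as np
t=cv2.imread("pics/top0.png");s=cv2.imread("pics/side0.png")
a=cv2.resize(t[165:275,200:270],None,fx=5,fy=5,interpolation=cv2.INTER_CUBIC)   # 350x550
b=cv2.resize(t[165:275,320:420],None,fx=4.5,fy=5,interpolation=cv2.INTER_CUBIC)
b=cv2.resize(t[165:275,320:410],None,fx=5,fy=5,interpolation=cv2.INTER_CUBIC) # 450
im=np.hstack([a,b])
def grid(im,x0,y0,off,w):
    for k in range(0,w//5,10):
        cv2.line(im,(off+k*5,0),(off+k*5,6),(0,255,0),1);cv2.putText(im,str(x0+k),(off+k*5,16),0,.33,(0,160,0),1)
for k in range(0,110,10): cv2.putText(im,str(165+k),(0,k*5+3),0,.33,(0,160,0),1);cv2.putText(im,str(165+k),(352,k*5+3),0,.33,(0,160,0),1)
grid(im,200,165,0,350);grid(im,320,165,350,450)
cv2.imwrite("pics/topcrop.png",im)
a=cv2.resize(s[160:230,190:260],None,fx=5,fy=5,interpolation=cv2.INTER_CUBIC)
b=cv2.resize(s[220:310,265:365],None,fx=4.5,fy=4.5,interpolation=cv2.INTER_CUBIC)
im=np.zeros((410,800,3),np.uint8);im[:350,:350]=a;im[:405,350:800]=b
for k in range(0,70,10):cv2.putText(im,str(190+k),(k*5,10),0,.33,(0,160,0),1);cv2.putText(im,str(160+k),(0,k*5+3),0,.33,(0,160,0),1)
for k in range(0,100,10):cv2.putText(im,str(265+k),(350+int(k*4.5),10),0,.33,(0,160,0),1);cv2.putText(im,str(220+k),(352,int(k*4.5)+3),0,.33,(0,255,0),1)
cv2.imwrite("pics/sidecrop.png",im)
E
```

```text
(no output)
```

View pics/topcrop.png

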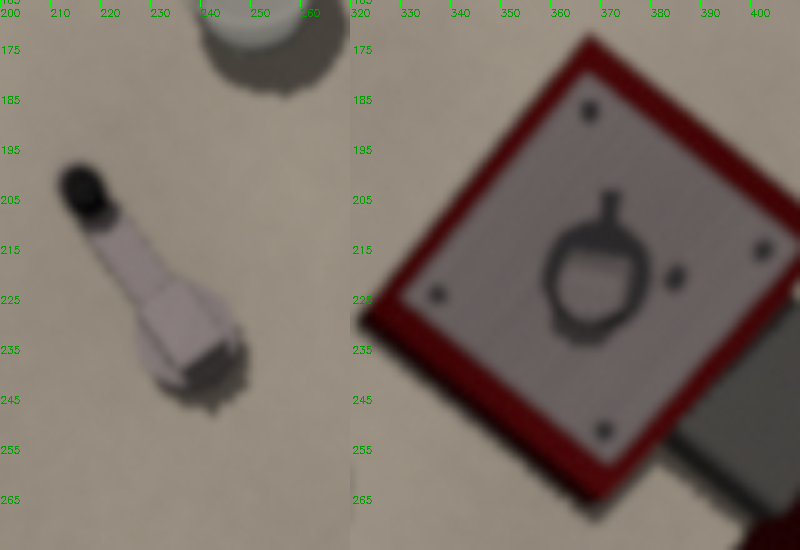

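View pics/sidecrop.png

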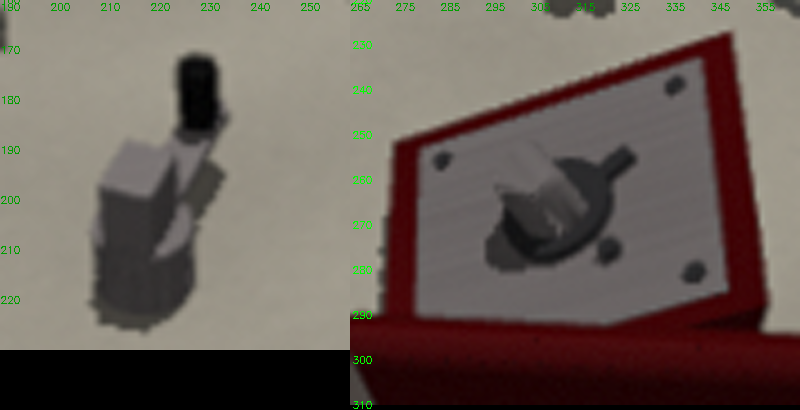

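The enlarged top view shows the pointer and the shaft's flat facing image-up, with the tip at (371,203). The stop peg is at (383,220), clockwise from them. The block top is at about (236.8,230.6) and the handle top at (216,202.4). I'll fit the poses now.

```bash
cat > h.py <<'E'
import numpy as np,cv2
from scipy.optimize import least_squares
from scipy.spatial.transform import Rotation as R
from rig import arm
def proj(P,c):
    T=np.linalg.inv(c["T"]);r,_=cv2.Rodrigues(T[:3,:3])
    return cv2.projectPoints(np.array(P,float).reshape(-1,3),r,T[:3,3],c["camera_matrix"],np.array(c["D"]))[0].reshape(-1,2)
def place(P,x,y,yaw,z=0): return R.from_euler('z',yaw).apply(np.array(P,float))+[x,y,z]
def fit(obs,x0):  # obs: list of (cam params, local pt, pixel)
    f=lambda v:np.concatenate([proj(place([p],*v),c)[0]-np.array(q) for c,p,q in obs])
    s=least_squares(f,x0,loss='soft_l1');return s.x,f(s.x).reshape(-1,2)
E
python3 - <<'E'
from h import *
t=arm.camera_params("top");s=arm.camera_params("side")
np.set_printoptions(precision=4,suppress=True)
L=[(-.08,.08,.054),(.08,.08,.146),(-.08,-.08,.054)]
obs=[(t,L[0],(322,227)),(t,L[1],(368,172)),(t,L[2],(369,265)),(s,L[0],(274.6,251.8)),(s,L[1],(349.9,227.3))]
v,e=fit(obs,[.35,-.1,-.7]);print("sheeter",v,np.degrees(v[2]));print(e)
vt,_=fit(obs[:3],v);vs,_=fit(obs[3:],v);print("top only",vt,"side only",vs)
oc=[(t,(0,0,.081),(236.8,230.6)),(t,(.088,0,.083),(216,202.4)),(s,(0,0,.081),(217.8,193.4)),(s,(.088,0,.083),(229.6,172))]
w,e=fit(oc,[.3,.2,.7]);print("crank",w,np.degrees(w[2]));print(e)
Rs=R.from_euler('z',v[2])*R.from_euler('y',-np.pi/6)
print("seat",Rs.apply([0,0,.008])+[v[0],v[1],.1],"axis",Rs.apply([0,0,1]))
# predicted collar-top + pointer-frame points in top image
for a in np.radians(np.arange(0,360,30)):
    p=Rs.apply([.045*np.cos(a),.045*np.sin(a),.005])+[v[0],v[1],.1];print(int(np.degrees(a)+.5),proj(p,t)[0],proj(p,s)[0])
print(proj(Rs.apply([0,0,.008])+[v[0],v[1],.1],t),proj(Rs.apply([0,0,.038])+[v[0],v[1],.1],t),proj(Rs.apply([0,0,.038])+[v[0],v[1],.1],s))
E
```

```text
sheeter [ 0.5488 -0.0992 -0.6977] -39.97291924882968
[[ 0.4397 -1.2777]
 [ 0.5056 -0.5195]
 [ 0.7932  1.1228]
 [-0.9449 -1.0786]
 [-0.3932 -0.2518]]
top only [ 0.548  -0.0977 -0.6926] side only [ 0.5498 -0.1024 -0.6815]
crank [0.5205 0.2333 0.6705] 38.41833616845813
[[ 0.0518 -1.2792]
 [ 0.3877 -0.4951]
 [-0.6935  0.0618]
 [-1.0298  0.555 ]]
seat [ 0.5457 -0.0966  0.1069] axis [-0.3832  0.3212  0.866 ]
0 [380.9624 207.0275] [329.5432 260.4217]
30 [372.3777 202.9546] [326.4442 252.8533]
60 [363.     203.5804] [319.0053 249.0978]
90 [355.3834 208.6622] [309.3365 249.8888]
120 [351.5226 216.7668] [299.8574 254.8554]
150 [352.3664 225.7253] [292.8222 262.7603]
180 [357.6489 233.2099] [289.9798 271.7408]
210 [365.9984 237.2853] [292.2372 279.5724]
240 [375.2616 236.8591] [299.293  284.0819]
270 [382.9988 231.9743] [309.4207 283.7832]
300 [387.0948 223.8673] [319.7431 278.5537]
330 [386.3656 214.7093] [327.161  269.8933]
[[369.0692 220.5658]] [[367.8622 223.3752]] [[302.4671 256.7148]]
```

```bash
cat >> h.py <<'E'
np.set_printoptions(precision=3,suppress=True)
def delta(pos,Rt):
    s=arm.read_state();R0=R.from_rotvec(s["ee_rot"])
    d=R0.inv().apply(np.array(pos)-s["ee_pos"]);r=(R0.inv()*Rt).as_rotvec()
    d2=Rt.inv().apply(np.array(pos)-s["ee_pos"])
    print("t",round(s["time"],2),"pos",s["ee_pos"],"q",s["joint_pos"],"F",s["wrist_force"],"M",s["ft_torque"],"open",round(s["opening"],4))
    print("shift",d/.04,"shift after turn",d2/.04,"turn",np.degrees(r)/5)
FLIP=R.from_matrix(np.diag([-1,1,-1]))   # tool x=-crank x, y=crank y, z=-crank z
E
python3 - <<'E'
from h import *
delta([.5205,.2333,.2],R.from_euler('z',.6705)*FLIP)
E
```

```text
t 0.1 pos [0.144 0.633 0.224] q [ 1.264  0.124  1.652  0.     1.367 -0.083] F [-0.378  0.622 -0.069] M [ 0.031  0.001 -0.028] open 0.0954
shift [-11.395  -7.66    0.625] shift after turn [ -1.16  -13.681   0.612] turn [ -0.019  -0.012 -10.248]
```

```bash
python3 -m crank '[[[-0.8,-0.54,0.04],[0,0,0]],[[-0.8,-0.54,0.04],[0,0,0]],[[-0.8,-0.54,0.04],[0,0,0]],[[-0.8,-0.54,0.04],[0,0,0]],[[-0.8,-0.54,0.04],[0,0,0]],[[-0.8,-0.54,0.04],[0,0,0]],[[-0.8,-0.54,0.04],[0,0,0]],[[-0.8,-0.54,0.04],[0,0,0]],[[-0.8,-0.54,0.04],[0,0,0]],[[-0.8,-0.54,0.04],[0,0,0]],[[-0.8,-0.54,0.04],[0,0,0]],[[-0.8,-0.54,0.04],[0,0,0]]]' 100; python3 -m crank '[[[0,0,0],[0,0,-1]],[[0,0,0],[0,0,-1]],[[0,0,0],[0,0,-1]],[[0,0,0],[0,0,-1]],[[0,0,0],[0,0,-1]],[[0,0,0],[0,0,-1]],[[0,0,0],[0,0,-1]],[[0,0,0],[0,0,-1]],[[0,0,0],[0,0,-1]],[[0,0,0],[0,0,-1]]]'; python3 - <<'E'
from h import *
delta([.5205,.2333,.2],R.from_euler('z',.6705)*FLIP)
E
```

```text
time: 1.1
ee_pos: [0.4671, 0.2843, 0.1979]
ee_rot: [-0.327, -3.118, 0.011]
wrist_force: [0.9, 0.1, 0.5]
opening: 0.0952
time: 1.93
ee_pos: [0.4702, 0.2735, 0.1911]
ee_rot: [1.056, -2.939, 0.01]
wrist_force: [0.1, 0.8, 0.8]
opening: 0.0947
t 1.93 pos [0.47  0.274 0.191] q [ 0.431 -0.074  1.911 -0.005  1.324 -1.828] F [0.077 0.838 0.846] M [0.077 0.035 0.053] open 0.0947
shift [-0.325 -1.576 -0.228] shift after turn [-0.36  -1.569 -0.222] turn [-0.    -0.231  0.22 ]
```

```bash
python3 -m crank '[[[-0.18,-0.78,-0.11],[0,-0.2,0.2]],[[-0.18,-0.78,-0.11],[0,0,0]],[[0,0,0],[0,0,0]]]'; python3 - <<'E'
from h import *
delta([.5205,.2333,.2],R.from_euler('z',.6705)*FLIP)
c=arm.camera_params("wrist");im=arm.read_camera("wrist")
np.savez("w1.npz",T=c["T"],K=c["camera_matrix"],D=c["D"])
cv2.imwrite("pics/w1.png",im[...,::-1])
im=cv2.resize(im,None,fx=1.5,fy=1.5,interpolation=cv2.INTER_CUBIC);cv2.imwrite("pics/w1b.png",im[...,::-1])
w=(.5205,.2333,.6705)
print(proj(place([(0,0,.081),(.088,0,.083),(.02,.015,.081),(.02,-.015,.081),(-.02,.015,.081),(-.02,-.015,.081)],*w),c)*1.5)
E
```

```text
time: 2.18
ee_pos: [0.5202, 0.2339, 0.1978]
ee_rot: [1.045, -2.957, 0.001]
wrist_force: [-0.4, -0.1, -0.2]
opening: 0.0956
t 2.18 pos [0.52  0.234 0.198] q [ 0.329 -0.029  1.856 -0.001  1.32  -1.921] F [-0.404 -0.096 -0.226] M [0.072 0.05  0.039] open 0.0956
shift [ 0.004 -0.017 -0.054] shift after turn [ 0.003 -0.017 -0.054] turn [ 0.014 -0.058  0.103]
[[380.066 287.413]
 [378.62  429.286]
 [405.908 321.545]
 [353.518 321.055]
 [407.537 252.604]
 [353.306 252.072]]
```

View pics/w1b.png

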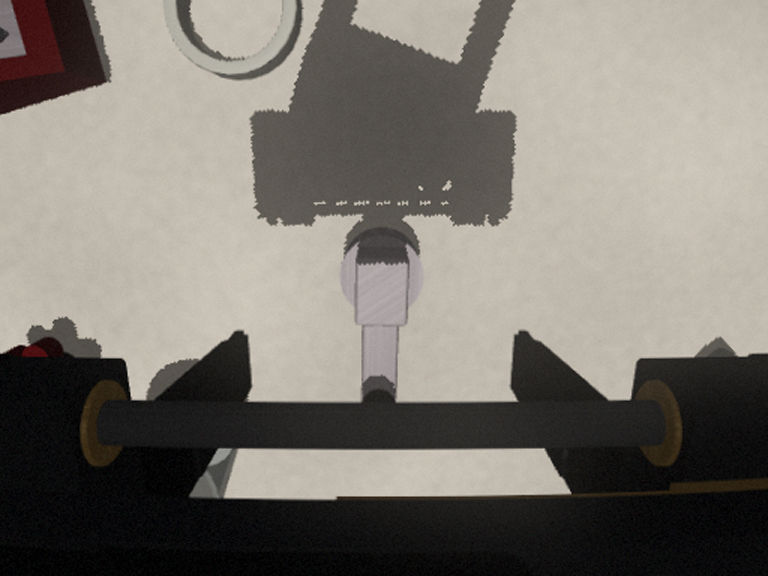

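The wrist view shows the block's front edge at y≈324 spanning x≈357–407, within 2 mm of where I predicted it. The space between the open fingers is clear and nothing else is close to them. I'll descend and grasp.

```bash
python3 -m crank '[[[-0.04,0.02,0.9],[0,0,0.1]],[[0,0,0.9],[0,0,0]],[[0,0,0.9],[0,0,0]],[[0,0,0.7],[0,0,0]],[[0,0,0],[0,0,0]]]'; python3 - <<'E'
from h import *
delta([.5217,.2342,.057],R.from_euler('z',.6705)*FLIP)
E
```

```text
time: 2.65
ee_pos: [0.5181, 0.2389, 0.0592]
ee_rot: [1.031, -2.966, -0.005]
wrist_force: [-1.8, 0.6, -1.0]
opening: 0.095
t 2.65 pos [0.518 0.239 0.059] q [ 0.336  0.114  1.959  0.004  1.07  -1.905] F [-1.781  0.564 -0.972] M [0.058 0.063 0.001] open 0.095
shift [ 0.003 -0.148  0.055] shift after turn [ 0.004 -0.148  0.055] turn [ 0.04  -0.006 -0.018]
```

```bash
python3 -m crank '[[[0,-0.15,0.05],[0,0,0]],[[0,0,0],[0,0,0]]]';  python3 -m crank '[[[0,0,0],[0,0,0]],[[0,0,0],[0,0,0]],[[0,0,0],[0,0,0]],[[0,0,0],[0,0,0]],[[0,0,0],[0,0,0]],[[0,0,0],[0,0,0]],[[0,0,0],[0,0,0]],[[0,0,0],[0,0,0]]]' 20 40; python3 - <<'E'
from h import *
delta([.5217,.2342,.057],R.from_euler('z',.6705)*FLIP)
E
```

```text
time: 2.82
ee_pos: [0.5198, 0.2345, 0.056]
ee_rot: [1.032, -2.961, -0.005]
wrist_force: [-1.0, -0.3, 0.3]
opening: 0.0948
time: 3.48
ee_pos: [0.5258, 0.2369, 0.0665]
ee_rot: [-1.03, 2.957, 0.006]
wrist_force: [0.7, -0.0, 1.0]
opening: 0.0471
t 3.48 pos [0.526 0.237 0.067] q [ 0.328  0.11   1.949  0.004  1.072 -1.915] F [ 0.741 -0.023  0.977] M [0.113 0.084 0.007] open 0.0471
shift [0.125 0.011 0.237] shift after turn [0.122 0.011 0.238] turn [ 0.001  0.125 -0.002]
```

```bash
python3 -m crank '[[[0.12,0.01,0.26],[0,0.12,0]],[[0,0,0.03],[0,0,0]],[[0,0,0.03],[0,0,0]],[[0,0,0.03],[0,0,0]],[[0,0,0],[0,0,0]]]'; python3 - <<'E'
from h import *
delta([.5217,.2342,.057],R.from_euler('z',.6705)*FLIP)
E
```

```text
time: 3.9
ee_pos: [0.5223, 0.2346, 0.0543]
ee_rot: [1.034, -2.967, -0.001]
wrist_force: [0.4, 0.0, -4.0]
opening: 0.0301
t 3.9 pos [0.522 0.235 0.054] q [ 0.328  0.124  1.958  0.     1.06  -1.913] F [ 0.441  0.026 -3.954] M [0.038 0.03  0.019] open 0.0301
shift [ 0.018  0.001 -0.067] shift after turn [ 0.018  0.001 -0.067] turn [0.005 0.001 0.002]
```

```bash
python3 -m crank '[[[0,0,-0.3],[0,0,0]],[[0,0,-0.9],[0,0,0]],[[0,0,-0.9],[0,0,0]],[[0,0,-0.9],[0,0,0]],[[0,0,-0.9],[0,0,0]],[[0,0,-0.9],[0,0,0]],[[0,0,0],[0,0,0]]]' - 55; python3 - <<'E'
from h import *
v=(.5488,-.0992,-.6977)
seat=np.array([.5457,-.0966,.1069])
s=arm.read_state();T=arm.camera_params("wrist")["T"];R0=R.from_rotvec(s["ee_rot"])
print("cam in tool",R0.inv().apply(T[:3,3]-s["ee_pos"]),R0.inv().as_matrix()@T[:3,:3])
for a in (15,22,30,38):
  for tag,hh in (("hover",.10),("home",.0545)):
    Rt=R.from_euler('z',v[2])*R.from_euler('y',-np.pi/6)*R.from_euler('z',np.radians(a))*FLIP
    if a==30: delta(seat+hh*R.apply(Rt,[0,0,-1]),Rt)
E
```

```text
time: 4.48
ee_pos: [0.5157, 0.2321, 0.2444]
ee_rot: [1.025, -2.943, -0.0]
wrist_force: [1.9, 0.4, -2.0]
opening: 0.0296
cam in tool [ 0.07  -0.001 -0.159] [[ 0.001 -0.968 -0.252]
 [ 1.     0.001  0.   ]
 [ 0.    -0.252  0.968]]
t 4.48 pos [0.516 0.232 0.244] q [ 0.328 -0.058  1.805 -0.     1.419 -1.913] F [ 1.875  0.372 -1.986] M [ 0.049 -0.014 -0.02 ] open 0.0296
shift [ 4.739 -5.692  1.337] shift after turn [ 0.005 -6.712  3.405] turn [ 4.992 -3.905  9.503]
t 4.48 pos [0.516 0.232 0.244] q [ 0.328 -0.058  1.805 -0.     1.419 -1.913] F [ 1.875  0.372 -1.986] M [ 0.049 -0.014 -0.02 ] open 0.0296
shift [ 4.601 -6.257  2.315] shift after turn [ 0.005 -6.712  4.542] turn [ 4.992 -3.905  9.503]
```

```bash
python3 -m crank '[[[0,0,-0.1],[0.5,-0.39,0.95]],[[0,0,-0.1],[0.5,-0.39,0.95]],[[0,0,-0.1],[0.5,-0.39,0.95]],[[0,0,-0.1],[0.5,-0.39,0.95]],[[0,0,-0.1],[0.5,-0.39,0.95]],[[0,0,-0.1],[0.5,-0.39,0.95]],[[0,0,-0.1],[0.5,-0.39,0.95]],[[0,0,-0.1],[0.5,-0.39,0.95]],[[0,0,-0.1],[0.5,-0.39,0.95]],[[0,0,-0.1],[0.5,-0.39,0.95]]]'; python3 - <<'E'
from h import *
v=(.5488,-.0992,-.6977)
seat=np.array([.5457,-.0966,.1069])
Rt=R.from_euler('z',v[2])*R.from_euler('y',-np.pi/6)*R.from_euler('z',np.radians(30))*FLIP
delta(seat+Rt.apply([-.09,0,-.17]),Rt)
E
```

```text
time: 5.32
ee_pos: [0.5023, 0.2326, 0.2729]
ee_rot: [0.293, 2.661, -0.435]
wrist_force: [0.3, -0.1, -3.4]
opening: 0.0295
t 5.32 pos [0.502 0.233 0.273] q [ 0.589 -0.182  1.936 -0.542  1.292 -0.635] F [ 0.338 -0.123 -3.358] M [ 0.471  0.499 -0.031] open 0.0295
shift [-2.49  -6.314  2.567] shift after turn [-2.238 -6.471  2.404] turn [-0.298 -0.017 -0.445]
```

```bash
python3 -m crank '[[[-0.28,-0.81,0.2],[-0.15,0,-0.22]],[[-0.28,-0.81,0.3],[-0.15,0,-0.22]],[[-0.28,-0.81,0.3],[0,0,0]],[[-0.28,-0.81,0.3],[0,0,0]],[[-0.28,-0.81,0.3],[0,0,0]],[[-0.28,-0.81,0.3],[0,0,0]],[[-0.28,-0.81,0.3],[0,0,0]],[[-0.28,-0.81,0.3],[0,0,0]],[[0,0,0],[0,0,0]]]'; python3 - <<'E'
from h import *
v=(.5488,-.0992,-.6977)
seat=np.array([.5457,-.0966,.1069])
Rt=R.from_euler('z',v[2])*R.from_euler('y',-np.pi/6)*R.from_euler('z',np.radians(30))*FLIP
delta(seat+Rt.apply([-.09,0,-.17]),Rt)
c=arm.camera_params("wrist");im=arm.read_camera("wrist")
np.savez("w2.npz",T=c["T"],K=c["camera_matrix"],D=c["D"])
im=cv2.resize(im,None,fx=1.5,fy=1.5,interpolation=cv2.INTER_CUBIC);cv2.imwrite("pics/w2.png",im[...,::-1])
E
```

```text
time: 6.07
ee_pos: [0.5489, -0.0531, 0.2742]
ee_rot: [0.211, 2.707, -0.412]
wrist_force: [0.5, -0.4, -2.7]
opening: 0.03
t 6.07 pos [ 0.549 -0.053  0.274] q [-0.041 -0.349  2.059 -0.35   1.061 -1.342] F [ 0.478 -0.391 -2.712] M [ 0.351  0.506 -0.079] open 0.03
shift [-0.465 -0.005 -0.322] shift after turn [-0.474  0.003 -0.308] turn [ 0.055 -0.336  0.244]
```

View pics/w2.png

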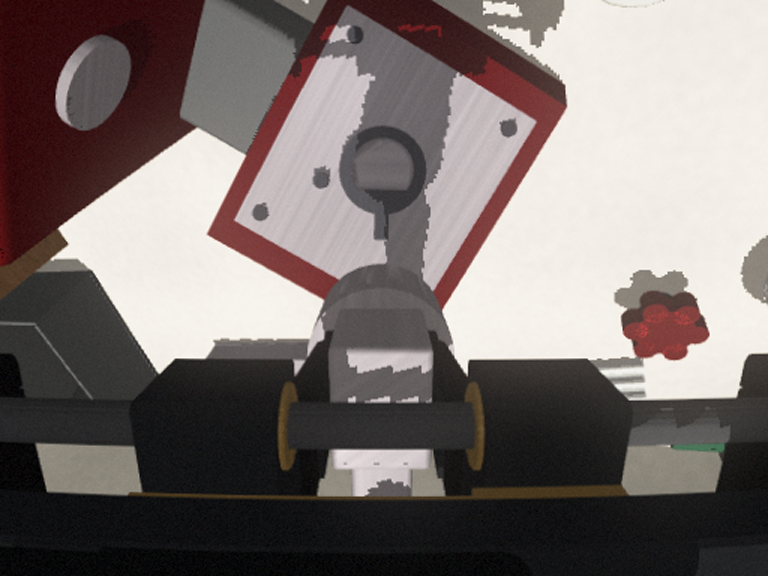

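The flat faces image-down, with its edge at y≈190 from x≈358 to 411. The pointer tip is at (381,240), the collar centre at (383,170) and the shaft-end centre at (383.5,167). The case corners are at (566,103) and (208,234), and the held hub's rim tops out at (383,263). I'll fit those.

```bash
python3 - <<'E'
from h import *
w=np.load("w2.npz");c={"T":w["T"],"camera_matrix":w["K"],"D":w["D"]}
tilt=R.from_euler('y',-np.pi/6)
L=lambda p:tilt.apply(p)+[0,0,.1]
obs=[(c,(-.08,.08,.054),np.array((566,103))/1.5),(c,(.08,-.08,.146),np.array((208,234))/1.5)]+2*[(c,L([0,0,.008]),np.array((383,170))/1.5),(c,L([0,0,.038]),np.array((383.5,167))/1.5)]
v,e=fit(obs,[.5488,-.0992,-.6977]);print("sheeter",v,np.degrees(v[2]));print(e*1.5)
Rs=R.from_euler('z',v[2])*tilt
W=lambda p:Rs.apply(p)+[v[0],v[1],.1]
print("seat",W([0,0,.008]))
for a in (20,25,30,35,40):
    ra=R.from_euler('z',np.radians(a))
    print(a,(proj([W(ra.apply(q)) for q in ([.011,-.0125,.038],[.011,.0125,.038],[.045,0,.005])],c)*1.5).round(1).tolist())
s=arm.read_state();R0=R.from_rotvec(s["ee_rot"])
th=np.radians(np.arange(0,360,30))
P=[s["ee_pos"]+R0.apply([.027*np.cos(a),.027*np.sin(a),.0545]) for a in th]
print("hub underside rim",(proj(P,c)*1.5).round(0).tolist())
B=[s["ee_pos"]+R0.apply([x,y,-.0265]) for x in(.02,-.02) for y in (-.015,.015)]
print("block top",(proj(B,c)*1.5).round(0).tolist())
E
```

```text
sheeter [ 0.552 -0.099 -0.658] -37.724456184415985
[[ 2.054  0.178]
 [-0.104  0.362]
 [ 0.133 -1.127]
 [-0.751  0.83 ]
 [ 0.133 -1.127]
 [-0.751  0.83 ]]
seat [ 0.549 -0.096  0.107]
20 [[357.6, 183.9], [401.5, 191.2], [371.6, 240.0]]
25 [[359.1, 186.0], [403.4, 189.5], [377.7, 240.7]]
30 [[360.7, 188.0], [405.2, 187.6], [383.9, 240.9]]
35 [[362.5, 189.9], [406.8, 185.5], [390.0, 240.6]]
40 [[364.5, 191.6], [408.2, 183.3], [396.1, 239.8]]
hub underside rim [[385.0, 258.0], [416.0, 266.0], [439.0, 288.0], [446.0, 318.0], [437.0, 346.0], [414.0, 367.0], [385.0, 374.0], [355.0, 367.0], [333.0, 346.0], [324.0, 318.0], [331.0, 288.0], [354.0, 266.0]]
block top [[333.0, 339.0], [441.0, 339.0], [336.0, 464.0], [436.0, 464.0]]
```

```bash
cat >> h.py <<'E'
V=(.552,-.099,np.radians(-38.3));SEAT=np.array([.549,-.096,.107])
RS=R.from_euler('z',V[2])*R.from_euler('y',-np.pi/6)
def goal(h,a=28.5,ox=.002,oy=.0007):
    Rt=RS*R.from_euler('z',np.radians(a))*FLIP
    delta(SEAT+Rt.apply([ox,oy,-.0545-h]),Rt)
    s=arm.read_state();R0=R.from_rotvec(s["ee_rot"])
    print("F tool",R0.inv().apply(s["wrist_force"]),"M tool",R0.inv().apply(s["ft_torque"]))
E
python3 -c "
from h import *
goal(.045)"
```

```text
t 6.12 pos [ 0.548 -0.051  0.273] q [-0.038 -0.349  2.06  -0.348  1.062 -1.339] F [-0.326 -0.296 -4.446] M [ 0.428  0.532 -0.062] open 0.0298
shift [ 1.69  -0.007  1.531] shift after turn [ 1.747 -0.054  1.464] turn [-0.065 -0.443  0.254]
F tool [2.05  0.778 3.893] M tool [-0.318  0.605  0.042]
```

```bash
python3 -m crank '[[[0.85,0,0.2],[-0.06,-0.44,0.25]],[[0.85,-0.03,0.2],[0,0,0]],[[0,0,0.5],[0,0,0]],[[0,0,0.5],[0,0,0]]]'; python3 -c "
from h import *
goal(.045)"
```

```text
time: 6.45
ee_pos: [0.5048, -0.061, 0.1906]
ee_rot: [0.232, 2.671, -0.39]
wrist_force: [0.3, -0.9, -2.2]
opening: 0.0297
t 6.45 pos [ 0.505 -0.061  0.191] q [-0.072 -0.431  2.263 -0.362  0.9   -1.302] F [ 0.342 -0.949 -2.175] M [ 0.373  0.471 -0.022] open 0.0297
shift [-0.104 -0.067  0.026] shift after turn [-0.104 -0.067  0.027] turn [ 0.034 -0.045 -0.03 ]
F tool [ 0.548 -0.311  2.313] M tool [-0.276  0.534  0.02 ]
```

```bash
python3 -m crank '[[[-0.1,-0.07,0],[0,0,0]],[[0,0,0.1],[0,0,0]],[[0,0,0.15],[0,0,0]]]'; python3 -c "
from h import *
goal(.03)
im=np.hstack([cv2.resize(arm.read_camera('wrist'),(400,300)),cv2.resize(arm.read_camera('side')[190:310,250:410],(400,300),interpolation=cv2.INTER_CUBIC)])
cv2.imwrite('pics/w3.png',im[...,::-1])"
```

```text
time: 6.7
ee_pos: [0.5072, -0.0647, 0.1762]
ee_rot: [0.229, 2.685, -0.388]
wrist_force: [0.3, 0.9, -2.7]
opening: 0.0294
t 6.7 pos [ 0.507 -0.065  0.176] q [-0.083 -0.402  2.266 -0.36   0.88  -1.308] F [ 0.298  0.851 -2.675] M [0.371 0.509 0.066] open 0.0294
shift [-0.2   -0.08   0.035] shift after turn [-0.199 -0.08   0.039] turn [ 0.058 -0.194  0.02 ]
F tool [0.953 1.499 2.194] M tool [-0.311  0.547 -0.072]
```

View pics/w3.png

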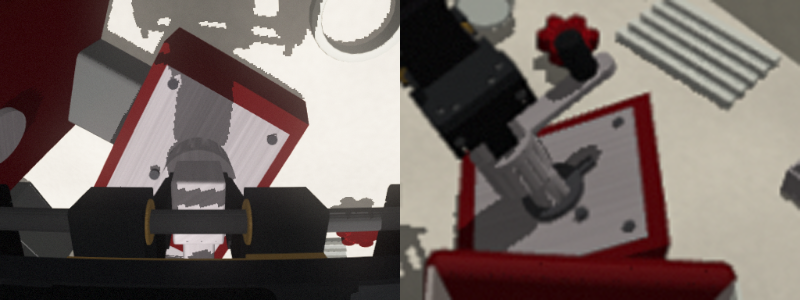

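The side view shows the hub on the shaft's line, and the arm is parallel to the pointer. The pose is about 8 mm off in tool x, so I'll correct that before lowering.

```bash
python3 -m crank '[[[-0.2,-0.08,-0.05],[0.05,-0.2,0]]]'; python3 -c "
from h import *
goal(.03)";  python3 -m crank '[[[-0.02,0,0],[0,0,0]]]'; python3 -c "
from h import *
goal(.03)"
```

```text
time: 6.88
ee_pos: [0.5131, -0.0678, 0.1818]
ee_rot: [0.225, 2.668, -0.395]
wrist_force: [0.2, -0.3, -3.3]
opening: 0.0298
t 6.88 pos [ 0.513 -0.068  0.182] q [-0.086 -0.4    2.258 -0.368  0.869 -1.308] F [ 0.168 -0.27  -3.339] M [ 0.363  0.549 -0.013] open 0.0298
shift [ 0.002 -0.005  0.078] shift after turn [ 0.002 -0.005  0.078] turn [ 0.007 -0.002  0.027]
F tool [1.289 0.58  3.042] M tool [-0.266  0.602 -0.016]
time: 6.97
ee_pos: [0.5155, -0.068, 0.1846]
ee_rot: [0.225, 2.664, -0.395]
wrist_force: [0.0, -0.1, -2.3]
opening: 0.0297
t 6.97 pos [ 0.515 -0.068  0.185] q [-0.086 -0.399  2.254 -0.369  0.868 -1.308] F [ 0.009 -0.077 -2.285] M [0.358 0.55  0.024] open 0.0297
shift [0.086 0.004 0.112] shift after turn [0.085 0.004 0.112] turn [0.005 0.048 0.024]
F tool [0.996 0.476 2.003] M tool [-0.279  0.593 -0.049]
```

```bash
python3 -m crank '[[[0.08,0,0.15],[0,0.04,0]],[[0,0,0.1],[0,0,0]]]'; python3 -c "
from h import *
goal(.027)"
```

```text
time: 7.13
ee_pos: [0.5186, -0.0708, 0.1776]
ee_rot: [0.225, 2.662, -0.394]
wrist_force: [-0.0, 0.7, -3.7]
opening: 0.0297
t 7.13 pos [ 0.519 -0.071  0.178] q [-0.092 -0.384  2.256 -0.371  0.848 -1.306] F [-0.013  0.658 -3.701] M [ 0.355  0.59  -0.069] open 0.0297
shift [ 0.086  0.011 -0.016] shift after turn [ 0.086  0.011 -0.016] turn [0.009 0.07  0.012]
F tool [1.718 1.502 2.987] M tool [-0.229  0.653  0.018]
```

```bash
python3 -m crank '[[[0.06,0.01,0.1],[0,0.07,0]]]'; python3 -c "
from h import *
goal(.024)"; python3 -m crank '[[[0.02,0,0.15],[0,0,0]]]'; python3 -c "
from h import *
goal(.018)"
```

```text
time: 7.22
ee_pos: [0.5186, -0.0719, 0.1738]
ee_rot: [0.227, 2.666, -0.395]
wrist_force: [0.4, -0.3, -2.4]
opening: 0.03
t 7.22 pos [ 0.519 -0.072  0.174] q [-0.094 -0.377  2.256 -0.372  0.845 -1.305] F [ 0.446 -0.272 -2.402] M [ 0.042  0.469 -0.11 ] open 0.03
shift [ 0.047  0.013 -0.033] shift after turn [ 0.047  0.013 -0.033] turn [-0.001  0.011  0.011]
F tool [0.632 0.415 2.339] M tool [ 0.056  0.479 -0.034]
time: 7.3
ee_pos: [0.5207, -0.0739, 0.1685]
ee_rot: [0.227, 2.666, -0.395]
wrist_force: [0.6, 0.2, -3.7]
opening: 0.0298
t 7.3 pos [ 0.521 -0.074  0.168] q [-0.099 -0.365  2.258 -0.374  0.831 -1.304] F [ 0.645  0.161 -3.667] M [0.395 0.462 0.011] open 0.0298
shift [ 0.039  0.017 -0.032] shift after turn [ 0.039  0.017 -0.032] turn [-0.002  0.022  0.008]
F tool [1.057 1.17  3.377] M tool [-0.314  0.521  0.003]
```

```bash
python3 -m crank '[[[0.03,0.01,0.12],[0,0,0]],[[0.02,0,0.1],[0,0,0]]]'; python3 -c "
from h import *
goal(.008)"
```

```text
time: 7.47
ee_pos: [0.5235, -0.077, 0.1598]
ee_rot: [0.226, 2.663, -0.397]
wrist_force: [0.8, -1.0, -1.7]
opening: 0.0299
t 7.47 pos [ 0.524 -0.077  0.16 ] q [-0.105 -0.348  2.262 -0.381  0.807 -1.299] F [ 0.793 -1.037 -1.68 ] M [ 0.065  0.136 -0.03 ] open 0.0299
shift [ 0.015  0.024 -0.022] shift after turn [ 0.016  0.024 -0.022] turn [-0.016  0.05   0.013]
F tool [-0.061 -0.402  2.089] M tool [-0.031  0.15   0.009]
```

```bash
python3 -m crank '[[[0.01,0.02,0.1],[0,0,0]],[[0.01,0,0.1],[0,0,0]]]'; python3 -c "
from h import *
goal(0)"
```

```text
time: 7.63
ee_pos: [0.5272, -0.0795, 0.1532]
ee_rot: [0.226, 2.661, -0.399]
wrist_force: [-30.0, 18.5, 37.6]
opening: 0.0297
t 7.63 pos [ 0.527 -0.079  0.153] q [-0.109 -0.331  2.261 -0.387  0.788 -1.294] F [-29.99   18.485  37.628] M [ 0.88   2.804 -0.439] open 0.0297
shift [ 0.031  0.022 -0.021] shift after turn [ 0.031  0.022 -0.021] turn [-0.029  0.076  0.011]
F tool [ 11.712   1.781 -50.166] M tool [-0.324  2.95  -0.149]
```

```bash
python3 -m crank '[[[0.03,0.02,0.02],[0,0,0]],[[0.01,0,0.03],[0,0,0]]]'; python3 -c "
from h import *
goal(0)
im=cv2.resize(arm.read_camera('side')[215:300,270:370],(700,595),interpolation=cv2.INTER_CUBIC)
cv2.imwrite('pics/s4.png',im[...,::-1])"
```

```text
time: 7.8
ee_pos: [0.5273, -0.0794, 0.1533]
ee_rot: [0.229, 2.661, -0.399]
wrist_force: [-14.1, 8.5, 13.2]
opening: 0.0301
t 7.8 pos [ 0.527 -0.079  0.153] q [-0.108 -0.33   2.26  -0.389  0.789 -1.29 ] F [-14.053   8.485  13.18 ] M [ 0.871  1.884 -0.14 ] open 0.0301
shift [ 0.034  0.019 -0.02 ] shift after turn [ 0.034  0.019 -0.02 ] turn [-0.04   0.068 -0.01 ]
F tool [  7.468   1.708 -19.608] M tool [-0.532  2.007 -0.124]
```

View pics/s4.png

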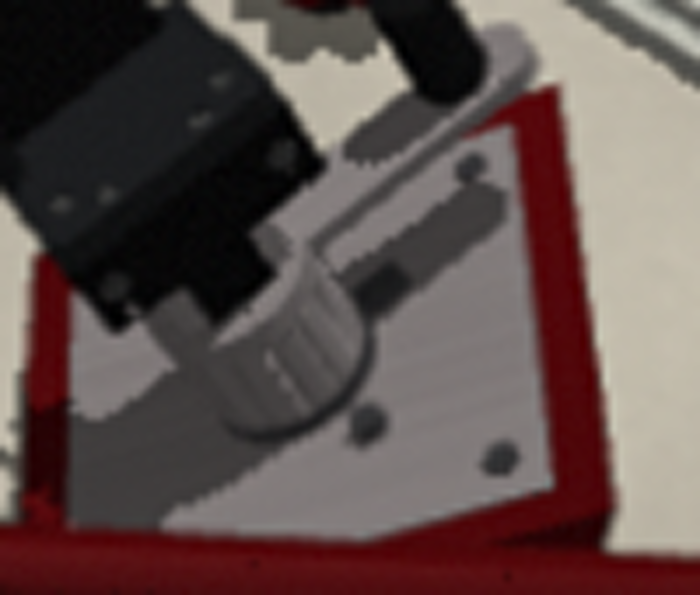

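The hub is down on the collar and the pointer lies under the arm, so it's home. Now I'll turn it clockwise, which is +z about the tool.

```bash
python3 -m crank '[[[0.01,0.01,0.01],[0,0,1]],[[0,0,0.01],[0,0,1]],[[0,0,0.01],[0,0,1]]]'; python3 -c "
from h import *
goal(0,28.5-15)"
```

```text
time: 8.1
ee_pos: [0.5285, -0.0802, 0.1542]
ee_rot: [0.58, 2.579, -0.314]
wrist_force: [-7.1, 1.9, 6.1]
opening: 0.0298
t 8.1 pos [ 0.529 -0.08   0.154] q [-0.108 -0.329  2.258 -0.393  0.788 -1.017] F [-7.145  1.93   6.079] M [ 0.284  1.287 -0.119] open 0.0298
shift [ 0.078  0.03  -0.018] shift after turn [ 0.078  0.031 -0.017] turn [-0.042  0.111 -0.103]
F tool [ 3.351 -2.23  -8.691] M tool [ 0.275  1.28  -0.191]
```

```bash
python3 -m crank '[[[0.02,0.01,0.01],[0,0,1]],[[0.01,0,0.01],[0,0,1]],[[0.01,0,0.01],[0,0,1]],[[0.01,0,0.01],[0,0,1]],[[0.01,0,0.01],[0,0,1]]]'; python3 -c "
from h import *
goal(0,28.5-40)"
```

```text
time: 8.52
ee_pos: [0.5283, -0.0806, 0.1543]
ee_rot: [1.137, 2.355, -0.163]
wrist_force: [-5.0, -0.3, 2.6]
opening: 0.0301
t 8.52 pos [ 0.528 -0.081  0.154] q [-0.106 -0.328  2.258 -0.399  0.79  -0.555] F [-5.028 -0.345  2.605] M [-0.136  0.977 -0.143] open 0.0301
shift [ 0.086  0.026 -0.017] shift after turn [ 0.086  0.028 -0.016] turn [-0.029  0.142 -0.335]
F tool [ 1.055 -3.747 -4.126] M tool [ 0.823  0.507 -0.243]
```

```bash
python3 -m crank '[[[0,0,0.01],[0,0,1]],[[0,0,0.01],[0,0,1]],[[0,0,0.01],[0,0,1]],[[0,0,0.01],[0,0,1]],[[0,0,0.01],[0,0,1]],[[0,0,0.01],[0,0,1]]]'; python3 -c "
from h import *
goal(0,28.5-70)"
```

```text
time: 9.02
ee_pos: [0.528, -0.0811, 0.1543]
ee_rot: [1.733, 1.954, 0.027]
wrist_force: [-6.5, 1.5, 4.8]
opening: 0.0298
t 9.02 pos [ 0.528 -0.081  0.154] q [-0.107 -0.325  2.254 -0.399  0.797 -0.006] F [-6.465  1.459  4.834] M [ 0.074  1.131 -0.095] open 0.0298
shift [ 0.098  0.014 -0.018] shift after turn [ 0.097  0.02  -0.017] turn [-0.032  0.132 -0.637]
F tool [-0.133 -3.993 -7.165] M tool [ 1.084  0.238 -0.253]
```

```bash
python3 -m crank '[[[0,0,0.01],[0,0,1]],[[0,0,0.01],[0,0,1]],[[0,0,0.01],[0,0,0.8]]]'; python3 -c "
from h import *
goal(0,28.5-86)";python3 -m crank '[[[0,0,0.01],[0,0,0.6]],[[0,0,0.01],[0,0,0.6]]]'; python3 -c "
from h import *
goal(0,28.5-90)"
```

```text
time: 9.27
ee_pos: [0.5276, -0.0797, 0.1536]
ee_rot: [1.962, 1.734, 0.11]
wrist_force: [-6.8, 5.9, 4.9]
opening: 0.0322
t 9.27 pos [ 0.528 -0.08   0.154] q [-0.104 -0.323  2.254 -0.399  0.8    0.24 ] F [-6.844  5.941  4.925] M [0.327 1.775 2.216] open 0.0322
shift [ 0.059  0.022 -0.017] shift after turn [ 0.059  0.024 -0.017] turn [-0.031  0.127 -0.217]
F tool [ 3.065 -4.393 -8.815] M tool [ 1.139  1.148 -2.356]
time: 9.43
ee_pos: [0.5277, -0.0782, 0.1532]
ee_rot: [2.045, 1.641, 0.143]
wrist_force: [-6.7, 2.3, 4.4]
opening: 0.0341
t 9.43 pos [ 0.528 -0.078  0.153] q [-0.1   -0.322  2.254 -0.4    0.801  0.339] F [-6.743  2.284  4.445] M [-0.488  1.903  2.209] open 0.0341
shift [ 0.024  0.028 -0.016] shift after turn [ 0.023  0.029 -0.016] turn [-0.025  0.128 -0.507]
F tool [-0.656 -4.283 -7.188] M tool [ 1.149  0.293 -2.708]
```

The torque jumped to −2.4 N m and the block is skewing in the jaws, so the crank is at the stop. I'll square the jaws back onto the block without pulling the crank back, then release.

```bash
python3 -m crank '[[[0,0,0],[0,0,-0.7]],[[0,0,0],[0,0,-0.5]]]'; python3 -c "
from h import *
goal(0,28.5-80)"
```

```text
time: 9.6
ee_pos: [0.5277, -0.0779, 0.1529]
ee_rot: [1.944, 1.753, 0.102]
wrist_force: [-1.9, -1.9, -1.0]
opening: 0.0323
t 9.6 pos [ 0.528 -0.078  0.153] q [-0.099 -0.322  2.254 -0.403  0.801  0.228] F [-1.948 -1.853 -1.008] M [0.156 0.588 0.504] open 0.0323
shift [ 0.014  0.024 -0.02 ] shift after turn [ 0.012  0.026 -0.019] turn [-0.041  0.138 -1.191]
F tool [-1.787 -2.132  0.711] M tool [ 0.441  0.334 -0.563]
```

```bash
python3 -m crank '[[[0,0,0],[0,0,-0.3]]]'; python3 -m crank '[[[0,0,0],[0,0,0]],[[0,0,0],[0,0,0]],[[0,0,-0.01],[0,0,0]],[[0,0,-0.01],[0,0,0]],[[0,0,-0.01],[0,0,0]]]' 70; python3 -c "
from h import *
goal(0,28.5-80)"
```

```text
time: 9.68
ee_pos: [0.5277, -0.0774, 0.1527]
ee_rot: [1.917, 1.782, 0.092]
wrist_force: [-3.2, 1.8, 2.1]
opening: 0.0314
time: 10.1
ee_pos: [0.5291, -0.0765, 0.155]
ee_rot: [1.918, 1.778, 0.099]
wrist_force: [0.2, 0.6, 0.0]
opening: 0.0591
t 10.1 pos [ 0.529 -0.076  0.155] q [-0.097 -0.323  2.252 -0.401  0.8    0.2  ] F [0.189 0.574 0.018] M [ 0.138  0.334 -0.025] open 0.0591
shift [-0.011 -0.029  0.023] shift after turn [-0.009 -0.029  0.023] turn [ 0.009  0.113 -0.883]
F tool [ 0.564  0.177 -0.125] M tool [ 0.342  0.114 -0.03 ]
```

Released with no load on the gripper. I'll back straight out along the shaft and look from above.

```bash
python3 -m crank '[[[0,0,-0.4],[0,0,0]],[[0,0,-0.8],[0,0,0]],[[0,0,-0.9],[0,0,0]],[[0,0,-0.9],[0,0,0]],[[0,0,-0.9],[0,0,0]],[[0,0,0],[0,0,0]]]'; python3 - <<'E'
from h import *
goal(.15,28.5-80)
im=cv2.resize(arm.read_camera('wrist'),(400,300));b=cv2.resize(arm.read_camera('side')[200:305,250:390],(400,300),interpolation=cv2.INTER_CUBIC)
cv2.imwrite('pics/end.png',np.hstack([im,b])[...,::-1])
E
```

```text
time: 10.6
ee_pos: [0.4645, -0.0257, 0.2931]
ee_rot: [1.926, 1.777, 0.096]
wrist_force: [1.1, -0.7, 0.0]
opening: 0.0667
t 10.6 pos [ 0.464 -0.026  0.293] q [ 0.029 -0.596  2.198 -0.368  1.155  0.193] F [ 1.104 -0.687  0.047] M [ 0.076  0.238 -0.018] open 0.0667
shift [-0.035  0.02   0.292] shift after turn [-0.039  0.015  0.291] turn [-0.061  0.097 -0.933]
F tool [-0.51   1.033  0.605] M tool [ 0.241  0.059 -0.031]
```

View pics/end.png

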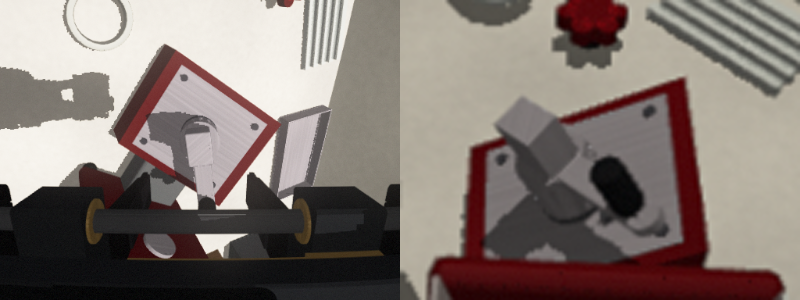

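The crank is on the shaft and the arm has swung round, and the bystanders look undisturbed. In the side crop the handle's top is at about (607,168). I'll check the angle numerically from that and take a top picture.

```bash
python3 - <<'E'
from h import *
c=arm.camera_params("side");t=arm.camera_params("top")
f=lambda p:[250+0,0]
for a in (35,40,45,50,55,60,65):
  r=RS*R.from_euler('z',np.radians(-a))
  q=proj([SEAT+r.apply([.088,0,.083]),SEAT+r.apply([.112,0,.042]),SEAT+r.apply([0,0,.081])],c);q2=proj([SEAT+r.apply([.088,0,.083]),SEAT+r.apply([0,0,.081])],t)
  print(-a,"crop",((q-[250,200])/.35).round(0).tolist(),"topcrop",((q2-[320,165])*6).round(0).tolist())
im=arm.read_camera("top");cv2.imwrite("pics/top1.png",cv2.resize(im[165:265,320:420],(600,600),interpolation=cv2.INTER_CUBIC)[...,::-1])
E
```

```text
-35 crop [[221.0, 139.0], [277.0, 184.0], [121.0, 116.0]] topcrop [[498.0, 318.0], [274.0, 375.0]]
-40 crop [[215.0, 148.0], [269.0, 196.0], [121.0, 116.0]] topcrop [[503.0, 338.0], [274.0, 375.0]]
-45 crop [[208.0, 157.0], [260.0, 208.0], [121.0, 116.0]] topcrop [[506.0, 357.0], [274.0, 375.0]]
-50 crop [[200.0, 166.0], [251.0, 219.0], [121.0, 116.0]] topcrop [[507.0, 377.0], [274.0, 375.0]]
-55 crop [[192.0, 175.0], [240.0, 230.0], [121.0, 116.0]] topcrop [[506.0, 397.0], [274.0, 375.0]]
-60 crop [[183.0, 183.0], [228.0, 240.0], [121.0, 116.0]] topcrop [[503.0, 416.0], [274.0, 375.0]]
-65 crop [[173.0, 190.0], [216.0, 250.0], [121.0, 116.0]] topcrop [[499.0, 435.0], [274.0, 375.0]]
```

View pics/top1.png

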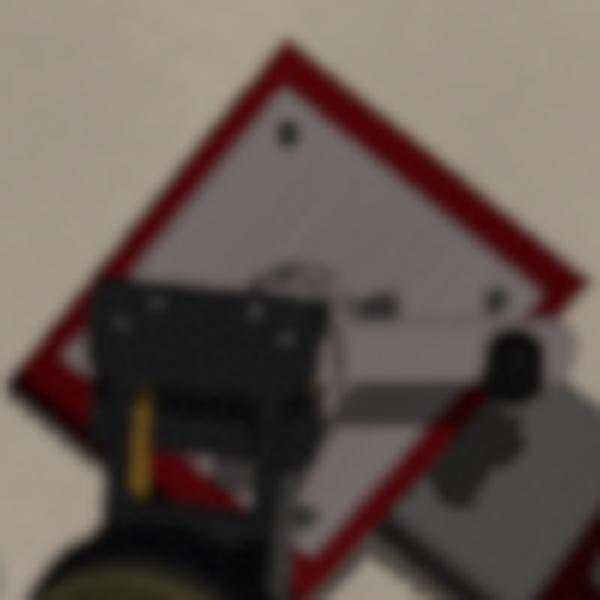

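```bash
python3 -c "
from rig import arm
print(arm.finish_job(),arm.read_state()['time'])"
```

```text
the job is handed in; nothing more can be done
the job is handed in; nothing more can be done
```

The crank is on the shaft with the flats matched, pushed home against the collar, turned clockwise to the stop and released. I handed the job in at about 10.7 s of the 43 s.

- **Fit:** Contact came at about 50 N along the shaft, within 1 mm of the expected seat height. The side picture then showed the hub down on the collar with the pointer under the arm. In the last side picture the block top was within about 3 pixels of its home position.
- **Stop:** The turning moment was steady at about 0.25 N m, then jumped to 2.4–2.7 N m. The block began to skew in the jaws while the crank stayed put. I eased the jaws back until the moment was small (about 0.6 N m), opened them and backed out along the shaft; nothing was touching after that.
- **Disagreement on the angle:** The last top and side pictures put the crank's turn at about 77–80°, short of the full 86° (1.5 rad). My reading is that the shaft did not start exactly at 0, because the moment rose far above the shaft's own friction and the stop peg sits about where it should. I did not measure the shaft's starting angle independently.
- **Bystanders:** I never came close to any of them. The cutter and knob, seen in the last wrist and side pictures, look undisturbed. The cup was only partly in view, and I did not check the pusher at the end.

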